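# Mesh the loose key with the stop valve and shut it

### The job

Shut the wash shelf's stop valve with its loose T-key: stand the key in the valve's socket, press it only lightly and rock it to and fro until its teeth mesh with the hidden teeth of the spindle and it drops fully home, then turn it clockwise until the valve is fully shut. Leave the key standing home in the socket, never force teeth against teeth, and leave the other things on the shelf where they are.

Things in the scene. Friction and masses are not known exactly. Their poses are not given: they have to be found in the camera images.
- key_center (a point): Loose steel T-key, 91 mm tall, 0.26 to 0.39 kg, standing upright; this point is on its axis half-way up, 45.5 mm above its foot. z axis up along the key, x axis along the blue T-bar (90 x 16 mm, 16 mm high, centre 37.5 mm above this point) on a 12 mm stem. Its collar is 64 mm across, 8 mm thick, underside 0.5 mm below this point; below it a barrel 39 mm across.
- key_foot (a point): Foot of the key: centre of the lower ends of its four dog teeth, on its axis, 45.5 mm below key_center. The teeth are 8 mm long, 6 mm wide, at radius 12 to 19 mm, 90 degrees apart; two of them lie below the ends of the T-bar.
- valve_mouth (a point): Centre of the rim of the upright brass valve socket, 75 mm above the shelf. Rim 62 mm across; round bore 43 mm, widening like a funnel to 53 mm over the top 9 mm. The key is fully home when its collar rests on the rim: key_center is then 0.5 mm above this point. x axis points to the side where a white pointer plays between a green (open) and a red (shut) mark.
- stopvalve: The fixed valve; origin at the centre of its underside, axes as valve_mouth. Grey base 130 mm across and 12 mm high; two copper pipes, below 40 mm high, run to +y and -y as far as 126 mm.
- crown_top (a point): Point on the socket's axis at the tops of the hidden teeth, 38 mm below the rim (this point is fixed to the socket, it does not turn). The spindle's steel crown here has four teeth 11.5 mm wide at radius 12 to 20 mm, 90 degrees apart, clamped on the spindle at a different angle each time: it is not measured and does not follow from the joint value. Teeth mesh within about 6 degrees either side of a gap's middle.
- crown_floor (a point): Point on the socket's axis, 2 mm below crown_top: as deep as the crown sinks. Out of mesh the key's foot lands on crown_top, 7 mm short of home; pressing on sinks the crown up to 2 mm against its spring (about 2 N at first, 5 N at 2 mm), then it is solid. In mesh the key goes down freely until its collar meets the rim, and drives the spindle with up to 13 degrees of free play.
- spindle (a joint): Turn of the valve spindle in rad, growing clockwise as seen from above: 0 is fully open, 1.1 is the shut stop. It starts at 0 to 0.2 and stays where it is left; about 0.2 N m turns it.
- soap_dish: White ceramic soap dish with soap, 100 x 75 x 24 mm, origin at the centre of its underside. Leave alone.
- scraper: Steel scraper lying flat, 210 mm long along its x, blade 85 mm wide at +x, 24 mm high, origin under its handle. Leave alone.
- pump_bottle: White pump bottle with a green press head, 68 mm across, 172 mm tall, origin at the centre of its underside. Leave alone.
- basins: Red basin nested in a black one, 300 mm across, 110 mm high, origin at the centre of the underside. Leave alone.
There are look-alikes about, which are no part of the job. There is more than one size of the part that bears key_center; the job needs the middle-sized.

How it is judged:
By the outcome, as a careful person would: the job done as asked, in the order asked, and still so for the second after the job is handed in, with the robot touching nothing.
It also fails if it takes over 72 s, if anything falls off the work surface, if the arm or the gripper's body presses on something with over 40 N, if the wrist force passes 120 N, or if a joint passes its speed limit or range.

### The arm

A 6-joint arm with a two-finger parallel gripper is mounted at the origin on the work surface. World frame = base frame: x ahead of the robot, y to its left, z up, the work surface at z = 0. Lengths are in m, angles in rad, forces in N, time in s.
With the tool pointing down it reaches from about 0.375 to 0.925 m from the base axis. Payload 5.7 kg.
Tool frame: the origin (TCP) lies midway between the tips of the shut fingers; the grasp point (between the pads) lies 19 mm behind it; z points along the fingers, y is the line along which they close (so a half turn about z gives the same grasp; the last joint's range is limited). The gripper opens to 88 mm and grips with 3 to 60 N. Pads are 20 mm wide; open, the fingers measure 115 mm over their backs; the gripper's body (75 mm by 178 mm) begins 61 mm behind the grasp point.
Start: joints at [-1.311, 0.359, 1.51, -0, 1.272, -0.115], TCP at [0.22, -0.558, 0.223] pointing down, gripper open.
Joint ranges: [-2.97, 2.97], [-1.01, 2.36], [0.21, 2.38], [-0.96, 4.11], [0.2, 2.71], [-2.98, 2.98]. Speed limits (rad/s): [2.39, 2.39, 3.14, 3.14, 3.14, 3.14].

### API

Orientations are given as a unit quaternion [x, y, z, w].
In Python, from bench import move_ptp, servo_line, goto_joints, move_gripper, sleep, inverse_kinematics, capture, PlanningError, close_job, spot_in, silhouettes, current_clock, current_joint_pos, current_qvel, current_joint_torque, current_position, current_orientation, current_force, current_torque, current_finger_gap, current_grip_force gives the robot as it stands. Calls block until the motion is done:
- move_ptp(position, orientation): joint-space move of the TCP to a pose.
- servo_line(position, orientation=None, rate=0.15, contact_N=None): straight line of the TCP; orientation=None keeps the orientation; rate is the mean speed in m/s. With contact_N (N) it stops when the force on the tool has changed by that much, and returns True; else False.
- goto_joints(angles): joint-space move.
- move_gripper(opening): finger opening in m; the grip force is fixed at half the most; returns when the fingers have stopped.
- sleep(seconds).
- inverse_kinematics(position, orientation): joint angles nearest the present ones, or None.
- capture(name): name is "side" or "top" or "wrist"; returns a dict with "image" (420x560x3 uint8, blue, green, red), "range_z" (420x560 float32, m along the optical axis (not along the pixel's ray), 0 where there is no reading), "intrinsics" (3x3 intrinsics, pixels), "R" (3x3) and "t" (3): a world point X has camera coordinates R X + t. Camera axes: x right, y down, z forward; pixel columns grow to the right and rows downward; lengths in m; the calibration is good to about 2 mm. A picture is of the moment at which its call begins.
A pose or a line that the arm cannot do raises PlanningError and nothing moves.
- close_job(): hands the job in; it is judged then, once.
Trained networks look in the newest picture that a camera, given by its name, has taken for a name from the list of things; names that differ only in an ending like _2 or _b are one class to them, and where a whole thing is asked for, a point or a joint stands for the part that bears it (a point fixed in the world has none). Each returns a list of dicts, best first, with "conf" (0 to 1); they miss things now and then, are a little off and sometimes report something else, mostly with a low value. They report only what shows in the picture. A call takes as long as a camera call. They do not tell look-alikes from the thing itself.
- spot_in(camera, query): "xy" ([column, row] in pixels, amid what is visible of it).
- silhouettes(camera, query): "region" (420x560 bool, what is visible of it) and "xy" ([column, row] in pixels, amid what is visible of it).
Readings, each from a call of its own:
- current_clock(): time.
- current_joint_pos(): joint angles.
- current_qvel(): joint speeds.
- current_joint_torque(): joint torques, N m.
- current_position(): TCP position.
- current_orientation(): TCP orientation.
- current_force(): force on the tool from outside, world axes, zero at the start.
- current_torque(): the same for the moment, N m.
- current_finger_gap(): finger opening in m.
- current_grip_force(): force on a finger pad.
Only numpy, scipy, OpenCV 4.12 (cv2) and the standard library are available. Lean on these libraries where they do the work, as an engineer would, in place of code of your own. Each camera call takes 0.05 s, during which the arm holds its last target. There are 200 camera calls.

## Working session

There is one attempt and no reset: what is moved stays moved. The work goes in short steps, each a Python script; the robot and the scene stay as the last script left them, time stands still between calls to the robot, and variables do not carry over. Pictures are saved under pics/ and viewed, at most 10 in all, crops included, and the job is handed in when it is done.

```bash
mkdir -p pics
cat > h.py <<'E'
from bench import *
import numpy as np, cv2
from scipy.spatial.transform import Rotation as Ro
def cloud(c):
    z=c["range_z"];K=c["intrinsics"];v,u=np.mgrid[:z.shape[0],:z.shape[1]]
    P=np.stack([(u-K[0,2])/K[0,0]*z,(v-K[1,2])/K[1,1]*z,z],-1)
    W=(P-c["t"])@c["R"]; W[z<=0]=np.nan
    return W
def proj(c,X):
    p=c["intrinsics"]@(c["R"]@np.array(X)+c["t"]);return p[:2]/p[2]
E
python3 - <<'E'
from h import *
ims=[]
for n in ["top","side"]:
    c=capture(n);W=cloud(c);cv2.imwrite(f"pics/{n}.png",c["image"]);np.savez(f"{n}.npz",**c)
    for q in ["key_center","stopvalve","soap_dish","scraper","pump_bottle","basins"]:
        for s in silhouettes(n,q):
            P=W[s["region"]];P=P[~np.isnan(P[:,0])]
            if len(P)==0: continue
            zt=np.percentile(P[:,2],98);T=P[P[:,2]>zt-.012]
            print(n,q,round(s["conf"],2),np.round(s["xy"]),"n",len(P),"med",np.round(np.median(P,0),3),"top",np.round(zt,4),np.round(T.mean(0),3))
E
```

```text
top key_center 0.64 [330. 249.] n 536 med [ 0.456 -0.276  0.057] top 0.0955 [ 0.46  -0.277  0.091]
top key_center 0.47 [283. 244.] n 251 med [ 0.469 -0.166  0.038] top 0.0646 [ 0.469 -0.165  0.06 ]
top key_center 0.19 [218. 196.] n 2562 med [0.584 0.005 0.024] top 0.0756 [0.592 0.01  0.073]
top stopvalve 0.77 [220. 199.] n 2619 med [0.585 0.007 0.021] top 0.0756 [0.592 0.01  0.073]
top soap_dish 0.82 [117. 219.] n 1278 med [0.526 0.26  0.02 ] top 0.0293 [0.527 0.261 0.024]
top scraper 0.56 [287. 134.] n 1387 med [ 0.758 -0.178  0.015] top 0.0281 [ 0.702 -0.176  0.022]
top pump_bottle 0.92 [138. 126.] n 1029 med [0.756 0.197 0.118] top 0.1744 [0.774 0.21  0.171]
top pump_bottle 0.15 [120. 219.] n 1193 med [0.525 0.26  0.02 ] top 0.0294 [0.525 0.261 0.024]
top basins 0.57 [446. 255.] n 12040 med [ 0.439 -0.57   0.056] top 0.1106 [ 0.44  -0.573  0.106]
side key_center 0.9 [354. 201.] n 1342 med [ 0.332 -0.168  0.07 ] top 0.1226 [ 0.332 -0.172  0.118]
side key_center 0.89 [308. 190.] n 480 med [ 0.457 -0.263  0.05 ] top 0.0893 [ 0.459 -0.268  0.086]
side key_center 0.63 [300. 215.] n 220 med [ 0.468 -0.155  0.032] top 0.0586 [ 0.467 -0.156  0.055]
side key_center 0.57 [149. 290.] n 2123 med [0.759 0.231 0.089] top 0.1693 [0.77  0.216 0.167]
side stopvalve 0.62 [249. 259.] n 2250 med [0.581 0.034 0.019] top 0.0717 [0.589 0.006 0.068]
side soap_dish 0.89 [263. 336.] n 1858 med [0.525 0.272 0.017] top 0.0236 [0.525 0.268 0.019]
side soap_dish 0.47 [250. 260.] n 2308 med [0.581 0.035 0.018] top 0.0717 [0.589 0.006 0.068]
side scraper 0.93 [203. 213.] n 831 med [ 0.736 -0.167  0.011] top 0.0222 [ 0.712 -0.171  0.015]
side scraper 0.75 [318. 147.] n 4417 med [ 0.433 -0.564  0.074] top 0.106 [ 0.434 -0.548  0.1  ]
side basins 0.93 [317. 144.] n 4382 med [ 0.431 -0.566  0.074] top 0.1058 [ 0.432 -0.546  0.1  ]
```

View pics/top.png

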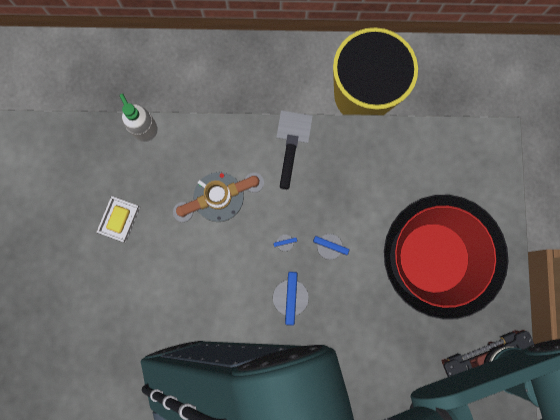

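View pics/side.png

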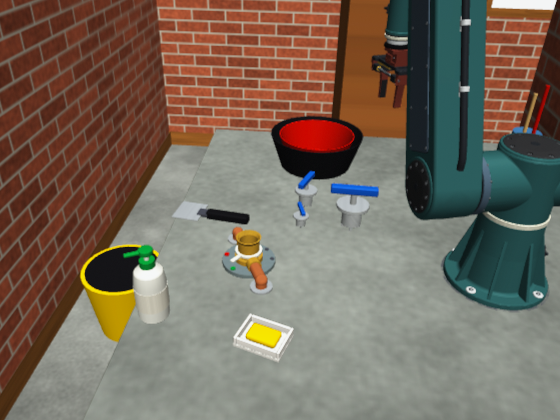

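The three candidates for the T-key, in top-view pixels, are big (291,298) with its top at about 0.122, middle (330,246) at about 0.091 and small (285,242) at about 0.06. The one at (330,246) matches the 91 mm height. The valve is at (218,195), with its pointer at (203,185). Next I'll look from closer with the wrist camera.

```bash
cat >> h.py <<'E'
def down(yaw): # tool down, tool y axis at angle yaw (world)
    y=np.array([np.cos(yaw),np.sin(yaw),0]);z=np.array([0,0,-1.]);x=np.cross(y,z)
    return Ro.from_matrix(np.stack([x,y,z],1)).as_quat()
def yawof():
    y=Ro.from_quat(current_orientation()).as_matrix()[:,1];return np.arctan2(y[1],y[0])
def blue(c,W):
    b=c["image"].astype(int);return (b[...,0]>120)&(b[...,0]-b[...,2]>80)&(b[...,0]-b[...,1]>50)&~np.isnan(W[...,0])
def bar(c,W,near,zlo=-1,zhi=9,r=.06):
    m=blue(c,W)&(np.hypot(W[...,0]-near[0],W[...,1]-near[1])<r)&(W[...,2]>zlo)&(W[...,2]<zhi)
    P=W[m];zt=np.percentile(P[:,2],60);P=P[P[:,2]>zt-.004]
    (cx,cy),(a,b),_=cv2.minAreaRect((P[:,:2]*1000).astype(np.float32))
    d=np.linalg.svd(P[:,:2]-P[:,:2].mean(0),full_matrices=False)[2][0]
    return np.array([cx,cy])/1000,np.arctan2(d[1],d[0]),np.median(P[:,2]),max(a,b),min(a,b),len(P)
E
python3 - <<'E'
from h import *
for n in["top","side"]:
    c=dict(np.load(n+".npz"));print(n,bar(c,cloud(c),(.458,-.275)))
q0=yawof();print("yaw0",q0)
move_ptp([.43,-.25,.26],down(q0));c=capture("wrist");cv2.imwrite("pics/w1.png",c["image"]);np.savez("w1.npz",**c)
W=cloud(c);print("cam",-c["R"].T@c["t"]);print("key",bar(c,W,(.458,-.275)))
for s in silhouettes("wrist","key_center"):print(s["conf"],s["xy"])
move_ptp([.54,.0,.28],down(q0));c=capture("wrist");cv2.imwrite("pics/w2.png",c["image"]);np.savez("w2.npz",**c)
for s in silhouettes("wrist","stopvalve"):print(s["conf"],s["xy"])
for s in spot_in("wrist","valve_mouth"):print(s)
print(current_joint_pos(),current_clock())
E
```

```text
top (array([ 0.46075385, -0.27657629]), np.float64(-1.9260983380322967), np.float64(0.09192111313013046), 86.61085510253906, 14.575252532958984, 184)
side (array([ 0.45966403, -0.27351239]), np.float64(1.2014387658742773), np.float64(0.08728391387340628), 86.24945831298828, 17.491304397583008, 91)
yaw0 -1.1960086957704554
cam [ 0.50811947 -0.21981259  0.4236325 ]
key (array([ 0.46157266, -0.27653082]), np.float64(1.2049928848763232), np.float64(0.0922564994347334), 88.80040740966797, 15.432077407836914, 1241)
0.73 [199.3, 236.1]
0.68 [312.6, 170.5]
0.81 [293.4, 133.0]
{'xy': [291.0, 133.8], 'conf': 0.58}
[-1.30428983e-01  2.23306871e-01  1.56018052e+00 -3.96687739e-04
  1.35834600e+00  1.06766370e+00] 3.4167
```

View pics/w1.png

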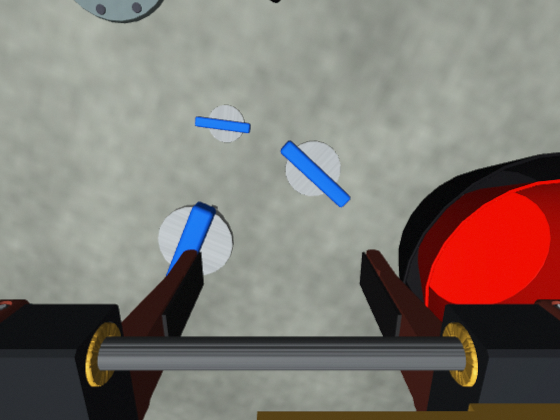

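View pics/w2.png

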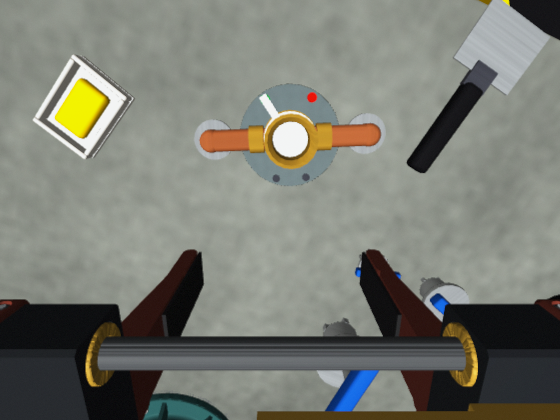

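w1 shows the three keys together: big (195,240), small (223,125) and middle (315,172). The middle one's bar measures 88.8 x 15.4 mm with its top at 0.092, which matches 90 x 16 at 91 mm. w2 shows the valve at (290,140), with the pointer at (266,104) and the red mark at (312,98). Next come the confirming crop and the rim fit.

Run:
```python
from h import *
c=dict(np.load("w1.npz"));cv2.imwrite("pics/crop.png",cv2.resize(c["image"][90:270,140:380],None,fx=3,fy=3))
for n in["w2","top"]:
    c=dict(np.load(n+".npz"));W=cloud(c)
    m=(np.hypot(W[...,0]-.592,W[...,1]-.008)<.05)&(W[...,2]>.07)&(W[...,2]<.082)
    P=W[m];h=cv2.convexHull((P[:,:2]*1000).astype(np.float32))
    print(n,len(P),np.median(P[:,2]),cv2.fitEllipse(h),cv2.minEnclosingCircle(h))
    im=c["image"].astype(int);near=(np.hypot(W[...,0]-.592,W[...,1]-.008)<.075)
    wh=near&(im.min(-1)>215)&(W[...,2]<.04);rd=near&(im[...,2]>180)&(im[...,1]<60)&(im[...,0]<60);gr=near&(im[...,1]>120)&(im[...,2]<80)&(im[...,0]<110)
    for k,mm in [("white",wh),("red",rd),("green",gr)]:print(k,mm.sum(),W[mm].mean(0) if mm.any() else None)
```

```text
w2 1065 0.07550156721198582 ((591.2116088867188, 7.753086566925049), (60.06181716918945, 60.2054557800293), 79.7005844116211) ((591.1991577148438, 7.632645130157471), 30.322141647338867)
white 331 [0.59807223 0.0168031  0.03905288]
red 67 [6.46187660e-01 2.78526151e-04 1.63561977e-02]
green 4 [0.62701555 0.05072515 0.01676267]
top 185 0.07390902425911211 ((589.9027099609375, 8.155288696289062), (59.05545425415039, 60.10649490356445), 86.50324249267578) ((589.9493408203125, 8.316198348999023), 30.096290588378906)
white 0 None
red 5 [6.46572494e-01 3.93408876e-04 1.52714562e-02]
green 1 [0.61929938 0.05803878 0.0129213 ]
```

View pics/crop.png

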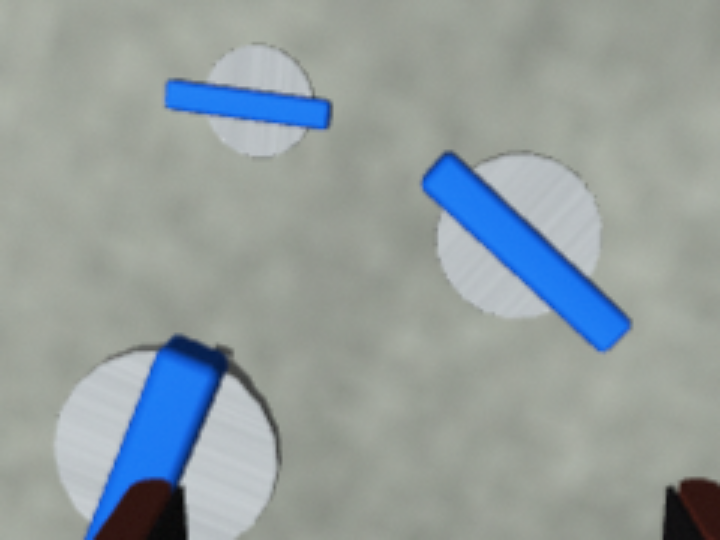

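The crop confirms that the middle-sized key is the one at crop (525,245), with small at (258,100) and big at (170,440). I'll grasp it.

Run:
```python
from h import *
k=np.array([.4615,-.2765]);y=1.205-np.pi/2;o=down(y)
move_ptp([*k,.16],o)
print("c",servo_line([*k,.066],o,rate=.1,contact_N=6),current_position())
move_gripper(.0);print(current_finger_gap(),current_grip_force(),current_force())
p=current_position();servo_line([*p[:2],.20],rate=.12)
print(current_finger_gap(),current_force(),current_torque())
move_ptp([.591,.0078,.20],o)
print(current_finger_gap(),current_force(),current_torque(),current_position(),current_clock(),current_joint_pos()[5])
for n in["top","side"]:
    c=capture(n);W=cloud(c);print(n,bar(c,W,(.591,.008),.15,.3))
c=capture("side");cv2.imwrite("pics/s2.png",c["image"])
```

```text
c False [ 0.46196905 -0.27679012  0.06651491]
0.015819380842816165 29.999886453151703 [-0.07065807  0.58438464 -0.77183107]
0.015908441559508657 [ 0.29012743  0.70491756 -2.48680063] [-0.02269917 -0.0285879  -0.00268578]
0.015623180138992599 [-0.32642721 -0.05561659 -2.2357365 ] [-0.0391365  -0.05804389 -0.00751934] [0.59072943 0.00675393 0.19978009] 9.3083 0.26157051553636645
top (array([ 0.57852899, -0.02227967]), np.float64(-2.0595050731922417), np.float64(0.22511950200256137), 27.314640045166016, 15.287931442260742, 74)
side (array([0.58549829, 0.01003167]), np.float64(1.2156782175483078), np.float64(0.22133406471600445), 89.0132827758789, 26.59115982055664, 96)
```

Run:
```python
from h import *
o=down(1.205-np.pi/2)
servo_line([.591,.0078,.145],o,rate=.1)
print(current_position(),current_force(),current_torque())
print(servo_line([.591,.0078,.112],o,rate=.03,contact_N=3),current_position(),current_force(),current_torque())
if current_position()[2]<.114:
    print(servo_line([.591,.0078,.0995],o,rate=.015,contact_N=2),current_position(),current_force(),current_torque())
print(current_finger_gap(),current_clock())
```

```text
[0.59136367 0.00769081 0.14528826] [ 0.90011765  0.6132963  -1.68693939] [ 0.01115104 -0.07262218 -0.02447451]
False [0.59119924 0.00776937 0.11221145] [-0.31711967  0.76935593 -3.18096821] [ 0.01293995 -0.02871555 -0.0237889 ]
True [0.59080541 0.00779615 0.10131963] [-0.00392349  0.56672134  1.64774873] [-0.0306093  -0.25434356 -0.03972115]
0.0152652241029024 12.0667
```

Run:
```python
from h import *
y0=1.205-np.pi/2;z=.1018;X=[.591,.0078]
def F(n=4): return np.mean([current_force()[2] for _ in range(n)])
found=None
servo_line([*X,z],down(y0),rate=.02)
print("start",F(),current_position())
for a in list(range(4,49,4))+list(range(44,-49,-4)):
    if a>=0 and a<44 and found is None and False: pass
    servo_line([*X,z],down(y0+np.radians(a)),rate=.02)
    f=F();print(a,round(f,2),round(current_position()[2],4),np.round(current_torque()[2],3),round(current_clock(),2))
    if f<-1.0:
        t=servo_line([*X,z-.004],down(y0+np.radians(a)),rate=.02,contact_N=2.5)
        p=current_position();print(" probe",t,p[2],F())
        if not t and p[2]<z-.003: found=a;break
        servo_line([*X,z],down(y0+np.radians(a)),rate=.02)
    if f>6: print("high");break
    if current_clock()>45: break
print("found",found,current_clock(),current_torque(),current_finger_gap())
```

```text
start 0.15038477275714174 [0.59094573 0.00780367 0.10181938]
4 0.53 0.1018 0.034 12.57
8 0.17 0.1018 -0.011 12.82
12 0.74 0.1018 0.033 13.07
16 0.14 0.1018 0.011 13.32
20 0.64 0.1018 -0.07 13.57
24 0.58 0.1018 0.046 13.82
28 -0.37 0.1018 0.04 14.07
32 0.78 0.1018 -0.022 14.32
36 -2.85 0.1014 0.032 14.57
 probe False 0.0973810493444099 -1.9857920862696714
found 36 14.9167 [ 0.10936272 -0.04387577 -0.01060071] 0.015631301710154647
```

Run:
```python
from h import *
y0=1.205-np.pi/2+np.radians(36);X=[.591,.0078]
t=servo_line([*X,.093],down(y0),rate=.02,contact_N=4)
p=current_position();print(t,p,current_force(),current_torque())
z=p[2]+.0004 if t else p[2]
servo_line([*X,z],down(y0),rate=.02)
b=np.mean([current_torque()[2] for _ in range(5)]);print("base",b,current_force())
for a in range(3,95,3):
    servo_line([*X,z],down(y0-np.radians(a)),rate=.02)
    tz=np.mean([current_torque()[2] for _ in range(4)])-b;f=current_force()
    yaw=np.degrees(yawof()-y0)
    print(a,round(tz,3),np.round(f,1),round(yaw,1),round(current_joint_pos()[5],2),round(current_clock(),1))
    if abs(tz)>.6 or np.linalg.norm(f)>25: break
print(current_finger_gap(),current_position())
```

```text
True [0.59101185 0.00791299 0.09584133] [-0.38412664 -0.75351189  3.80265572] [-0.01289743 -0.03720497 -0.01392812]
base 0.006759867100417637 [-0.96586129  1.00771967 -2.73880278]
3 0.035 [-1.7  1.6 -2. ] -2.9 -0.32 15.6
6 0.153 [-2.5  1.6 -1.8] -5.9 -0.26 15.9
9 0.118 [-1.7  1.5 -2.3] -8.9 -0.21 16.1
12 0.139 [-1.6  1.6 -3.4] -11.9 -0.16 16.4
15 0.113 [-1.5  2.  -4.1] -14.9 -0.11 16.6
18 0.164 [-1.6  2.2 -4. ] -17.8 -0.05 16.9
21 0.149 [-0.3  2.7 -4.8] -20.9 -0.0 17.1
24 0.116 [-1.6  2.5 -5.9] -23.9 0.05 17.4
27 0.195 [-1.5  2.3 -6.3] -26.9 0.1 17.6
30 0.201 [-2.4  2.  -6.9] -29.8 0.15 17.9
33 0.178 [-1.7  2.4 -5.5] -32.8 0.21 18.1
36 0.156 [-1.2  2.2 -6.3] -35.8 0.26 18.4
39 0.116 [-1.6  1.9 -6. ] -38.8 0.31 18.6
42 0.181 [-1.2  2.  -7.2] -41.9 0.36 18.9
45 0.095 [-1.3  2.8 -7.1] -44.8 0.42 19.1
48 0.216 [-0.9  1.6 -8.1] -47.8 0.47 19.4
51 0.179 [-0.4  2.3 -7.6] -50.8 0.52 19.6
54 0.147 [-1.   1.5 -7.5] -53.8 0.57 19.9
57 0.146 [-0.9  1.4 -7.4] -56.8 0.63 20.1
60 0.172 [-0.4  2.2 -7.8] -59.8 0.68 20.4
63 0.167 [ 0.1  1.3 -7.8] -62.8 0.73 20.6
66 0.172 [-0.5  1.5 -7.5] -65.8 0.78 20.9
69 0.213 [ 0.4  1.2 -7.6] -68.8 0.84 21.1
72 0.534 [ 0.4  1.3 -8. ] -71.8 0.89 21.4
75 0.695 [-0.5  0.6 -7.8] -74.8 0.94 21.6
0.01655419265072333 [0.59103585 0.0075428  0.09629707]
```

The torque step at about 70° shows the stop has been reached. I'll press the key lightly home, take the load off, release and look.

Run:
```python
from h import *
X=[.591,.0078];y=1.205-np.pi/2+np.radians(36-75)
print(servo_line([*X,.0935],down(y),rate=.01,contact_N=9),current_position(),current_force(),current_torque())
z=current_position()[2]
for d in (2,4):
    servo_line([*X,z],down(y+np.radians(d)),rate=.02);print(d,current_force(),current_torque()[2])
    if current_torque()[2]<.15:break
move_gripper(.06);print(current_finger_gap(),current_force(),current_torque())
servo_line([*X,.17],rate=.1)
move_ptp([.53,.0,.30],down(-1.196));
c=capture("wrist");W=cloud(c);np.savez("w3.npz",**c)
print(bar(c,W,(.591,.008),.08,.2))
i=c["image"];cv2.imwrite("pics/w3.png",cv2.resize(i[40:220,180:420],None,fx=3,fy=3));print(current_clock())
```

```text
True [0.59121466 0.00759324 0.09592153] [-0.20089069  1.60720358  6.15805328] [0.02362023 0.08532901 0.65562863]
2 [ 0.30779546 -0.51082357 -2.21760225] 0.44860400620094254
4 [-1.01828655 -0.29654074 -2.02029482] 0.3852189089650981
0.05984204306049204 [0.25126134 0.12211923 0.35651283] [ 0.01643311 -0.0235195  -0.01527398]
(array([0.59090845, 0.00801741]), np.float64(-2.4758553592160157), np.float64(0.12233367571707705), 89.20535278320312, 15.217039108276367, 1309)
24.8
```

View pics/w3.png

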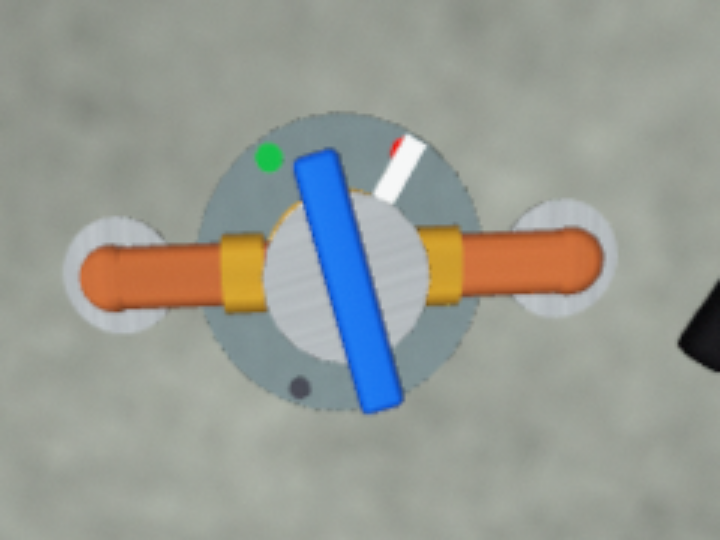

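The crop shows the pointer (400,165) over the red mark. The collar is flat on the rim, and the bar top at 0.122 matches the home height of 0.121, given that the same camera read about 1 mm high before. The gripper is clear, so I'm handing in.

```bash
python3 -c "
from bench import *
print(close_job())"
```

```text
the job is handed in; nothing more can be done
None
```

The stop valve is shut: the middle-sized key meshed, dropped home and turned clockwise to the stop (pointer on red), it stands home in the socket, and the job was handed in after about 25 s on the robot's clock.

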